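# Find the full sugar tin by its weight

### The arm

A 7-joint arm with a two-finger parallel gripper is mounted at the origin on the work surface. World frame = base frame: x ahead of the robot, y to its left, z up, the work surface at z = 0. Lengths are in m, angles in rad, forces in N, time in s.
With the tool pointing down it reaches from about 0.425 to 0.875 m from the base axis. Payload 8.4 kg.
Tool frame: the origin (TCP) lies between the finger pads; the fingertips stand 8 mm ahead of it and the grasp point (between the pads) lies 11 mm behind it; x points along the fingers, y is the direction in which the jaws open and shut, and the axes are right-handed (so a half turn about x gives the same grasp; the last joint's range is limited). The gripper opens to 87 mm and grips with 3 to 60 N. Pads are 19 mm wide; open, the fingers measure 117 mm over their backs; the gripper's body (75 mm by 190 mm) begins 51 mm behind the grasp point.
Start: joints at [-1.222, 0.333, 0.04, 1.465, -0.013, 1.343, -0.059], TCP at [0.281, 0.586, 0.231] pointing down, gripper open.
Joint ranges: [-2.58, 2.58], [-0.38, 2.09], [-1.3, 1.39], [0.25, 2.4], [-1.5, 4.64], [0.08, 2.09], [-2.65, 2.65]. Speed limits (rad/s): [2.22, 2.22, 2.79, 2.79, 3.14, 3.14, 3.14].

### API

Orientations are given as a 3x3 rotation matrix whose columns are the frame's x, y, z axes.
In Python, from cell import env gives the robot as it stands. The module is installed in compiled form; this text tells all that it offers.
- The arm moves only by the tool carry_out, never from a script. Its argument "increments" is a list of rows, each a list of 6 numbers: the shift along the tool's x, y, z in m, then the turn, a rotation vector about the tool's x, y, z in units of 6 degrees (1.0 is 6 degrees). In form: [[x, y, z, wx, wy, wz], ...]. A call has 1 to 12 rows; each row is the pose to reach, as a shift and turn from the pose measured when the call began, along the tool's axes at that moment; what a row does not reach only later rows make up. A row lasts 1/10 s, in which the tool goes at most 50 mm and 8.59 degrees, less where a joint would pass 70% of its speed; a pose out of reach is approached as far as the arm can. A call with a gripper value outside its range is refused whole. "hand" is the opening in per cent of the stroke, from 0 (shut) to 100 (fully open), set as the call begins (left out, the last holds). The fingers move at their own pace and stop on an object; the grip force is fixed at half the most. Time passes only in rows, so rows that repeat a pose let the fingers close. It gives the time, the measured TCP pose, the force and the opening at its end, in the units of the state.
- env.get_obs(): the state, without advancing time (a new reading comes with each control period).
- env.read_camera(name): name is "side" or "top"; returns the picture (400x640x3 uint8, blue, green, red); there is no depth.
- env.calibration(name): a dict with "fx", "fy", "cx", "cy" (pixels), "dist_coeffs" ([k1, k2, p1, p2, k3] as OpenCV has them; the pictures are not rectified), "rvec" (rotation vector, rad) and "tvec" (3), from world to camera coordinates, as OpenCV has them. Camera axes: x right, y down, z forward; pixel columns grow to the right and rows downward; lengths in m; the calibration is good to about 2 mm. A picture is of the moment at which its call begins. calibration takes no time and is no camera call.
- env.sign_off(): hands the job in, once; it reports no verdict.
The state is a dict: "time_s": time; "q": joint angles; "qvel": joint speeds; "joint_efforts": joint torques, N m; "ee_pos": TCP position; "eef_rot": TCP orientation; "ft_force": force on the tool from outside, world axes, zero at the start; "ft_torque": the same for the moment, N m; "gripper_width": finger opening in m.
Only numpy, scipy, OpenCV 4.12 (cv2) and the standard library are available. Lean on these libraries where they do the work, as an engineer would, in place of code of your own. Each camera call takes 0.05 s, during which the arm holds its last target. There are 200 camera calls.

### The job

Three identical closed tins of hard sugar cake stand on the counter: one still holds a whole cake, the other two are partly used. Tell them apart by their weight in the hand, set the two lighter tins down gently, standing on the wooden tray, and finish while still holding the heaviest one still and upright, its foot at least 10 cm above the counter and touching nothing else, ready for me to take. Never tip a tin over, and leave the mixer, the whisk, the nested bowls and the bottle where they are.

Things in the scene. Friction and masses are not known exactly. Their poses are not given: they have to be found in the camera images.
- tin_a: one of three outwardly alike closed round tins, green with a brass lid, 65 mm across, 118 mm tall, sides straight to 1 mm; grip any part of the side. Origin: centre of the underside, z up its axis. A hard sugar cake lies loose inside on a floor 6 mm up; which tin has which cake changes every run. With the whole cake it weighs 400 to 495 g in all, with a part cake 130 to 225 g. Stands on the counter, z = 0
- tin_b: the second tin, exactly like tin_a
- tin_c: the third tin, exactly like tin_a
- tray: wooden serving tray, 300 mm (x) by 160 mm (y), fixed to the counter; floor 8 mm thick, all round it a rim 8 mm wide and 22 mm high, so inside 284 by 144 mm: room for two tins side by side along its x. A small brass bar sticks out 22 mm from each short end. Origin: centre of the underside, x along its length, z up
- mixer: black hand mixer without beaters lying on its flat underside, 195 mm long (x), 80 mm wide, 143 mm high, its origin under the middle; a bystander
- whisk: steel balloon whisk lying down, 280 mm long (from x = -140, handle end, to +140, wires), 54 mm high, origin on the counter under the middle; a bystander
- bowl_out: outer of two nested plastic bowls, blue, 190 mm across, 80 mm high, origin at the centre of the underside; a bystander
- bowl_in: inner white plastic bowl, 156 mm across, 72 mm high, standing in the blue one, top of its rim 76 mm above the counter; a bystander
- bottle: empty green glass swing-top bottle, 72 mm across, 282 mm high, origin at the centre of the underside; a bystander
Things that resemble listed ones, but are neither listed nor needed, are in the scene too. What is shaped like the tin_b but black or purple is not meant.

How it is judged:
By the outcome, as a careful person would: the job done as asked, in the order asked, and still so for the second after the job is handed in, while the arm keeps its last pose, push and grip.
It also fails if it takes over 72 s, if anything falls off the work surface, if the arm or the gripper's body presses on something with over 40 N, if the wrist force passes 120 N, or if a joint passes its speed limit or range.

## Working session

There is one attempt and no reset: what is moved stays moved. The work goes in short steps, Python scripts to look and compute and a tool call to move; the robot and the scene stay as the last step left them, time stands still between calls to the robot, and variables do not carry over. Pictures are saved under pics/ and viewed, about 8 in all and at most 12, crops included, and the job is handed in when it is done.

Besides the shell and the picture viewer there is one more tool, called after "Request:" in YAML: its name, and indented under it one key for each argument. carry_out: Moves the arm, as the interface text tells. Its arguments: {"type":"object","properties":{"increments":{"type":"array","items":{"type":"array","items":{"type":"number"}}},"hand":{"type":"number"}},"required":["increments"]}

```bash
mkdir -p pics
cat > h.py <<'E'
import numpy as np, cv2
from cell import env
def cal(n):
    c=env.calibration(n); K=np.array([[c['fx'],0,c['cx']],[0,c['fy'],c['cy']],[0,0,1]]);R=cv2.Rodrigues(np.array(c['rvec'],float))[0]
    return K,np.array(c['dist_coeffs'],float),R,np.array(c['tvec'],float).ravel()
def ray(n,uv,z):
    K,d,R,t=cal(n); p=cv2.undistortPoints(np.array(uv,float).reshape(-1,1,2),K,d).reshape(-1,2)
    D=np.c_[p,np.ones(len(p))]@R; C=-R.T@t
    return C+D*((z-C[2])/D[:,2])[:,None]
def proj(n,P):
    K,d,R,t=cal(n); return cv2.projectPoints(np.array(P,float).reshape(-1,3),cv2.Rodrigues(R)[0],t,K,d)[0].reshape(-1,2)
E
python3 - <<'E'
from h import *
for n in('top','side'):
    im=env.read_camera(n); cv2.imwrite(f'pics/{n}0.png',im); K,d,R,t=cal(n); print(n,-R.T@t,R[2],K[0,0])
o=env.get_obs(); print({k:np.round(v,3).tolist() for k,v in o.items()})
E
```

```text
top [ 0.36556897 -0.01411183  1.60813111] [ 0.12786617  0.01560929 -0.99166859] 503.6019584075224
side [-0.29625418 -1.14026674  1.07817186] [ 0.50058444  0.65076358 -0.57089578] 476.05492113481193
{'time_s': 0.1, 'q': [-1.222, 0.334, 0.04, 1.466, -0.013, 1.343, -0.058], 'qvel': [0.001, -0.002, 0.001, -0.003, -0.001, -0.001, -0.001], 'joint_efforts': [0.004, -65.781, 1.34, -40.47, -0.06, 0.041, 0.0], 'ee_pos': [0.281, 0.586, 0.23], 'eef_rot': [[-0.001, 0.433, 0.901], [-0.001, 0.901, -0.433], [-1.0, -0.002, 0.0]], 'ft_force': [0.109, 0.183, -0.863], 'ft_torque': [-0.019, 0.002, 0.025], 'gripper_width': 0.087}
```

View pics/top0.png

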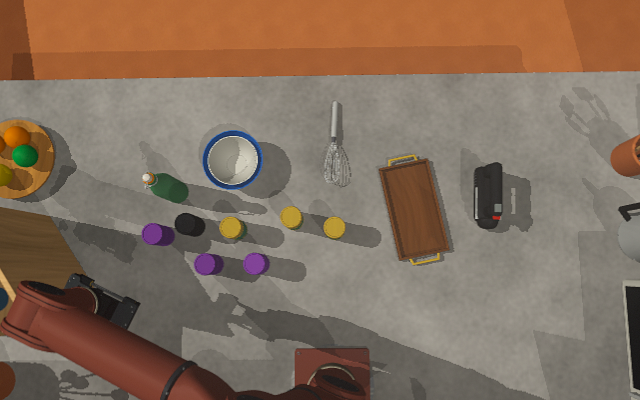

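View pics/side0.png

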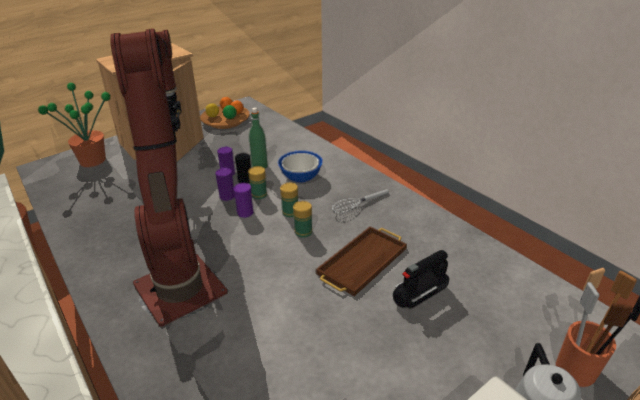

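The top view shows brass lids at (231,228), (291,217) and (334,227). These are the green tins, as the side view shows green bodies at (258,183), (289,200) and (303,219). The look-alikes are purple at (154,234), (208,264) and (256,264), and black at (189,225). The tray is at (414,209). Next I measure these and confirm with an enlarged crop.

Run:
```python
from h import *
t=cv2.imread('pics/top0.png'); s=cv2.imread('pics/side0.png')
hsv=cv2.cvtColor(t,cv2.COLOR_BGR2HSV)
def blobs(m,mn):
    n,l,st,c=cv2.connectedComponentsWithStats(m)
    return [(st[i],(l==i).astype(np.uint8)) for i in range(1,n) if st[i][4]>mn]
m=cv2.inRange(hsv,(20,120,80),(32,255,255)); m[:190]=0;m[260:]=0;m[:,:200]=0;m[:,360:]=0
for st,b in blobs(m,100):
    c=max(cv2.findContours(b,0,1)[0],key=cv2.contourArea)
    P=ray('top',c[:,0,:],.118)[:,:2].astype(np.float32); (x,y),r=cv2.minEnclosingCircle(P); print('lid',st,x,y,r, P.mean(0))
    print(' side px of lid top',proj('side',[x,y,.118]))
for nm,lo,hi,z in(('purple',(130,100,40),(165,255,255),.118),('blue',(105,150,60),(125,255,255),.08)):
    m=cv2.inRange(hsv,lo,hi);m[:,:100]=0;m[:,340:]=0
    for st,b in blobs(m,100):
        P=ray('top',np.argwhere(b)[:,::-1],z)[:,:2].astype(np.float32); print(nm,st,cv2.minEnclosingCircle(P))
print('black',ray('top',[(188,224)],.118))
m=cv2.inRange(hsv,(0,70,20),(18,255,200));m[:,:370]=0;m[:,460:]=0;m[:140]=0;m[280:]=0
m=cv2.morphologyEx(m,cv2.MORPH_CLOSE,np.ones((5,5)))
st,b=max(blobs(m,500),key=lambda a:a[0][4]); P=ray('top',np.argwhere(b)[:,::-1],.022)[:,:2].astype(np.float32)
r=cv2.minAreaRect(P);print('tray',st,r,cv2.boxPoints(r))
print('bottle',ray('top',[(148,178)],.27),ray('top',[(176,190)],.0),'mixer',ray('top',[(478,165),(500,228)],.1),'whisk',ray('top',[(345,185)],.03))
a=cv2.resize(t[150:290,130:470],None,fx=2.3,fy=2.3,interpolation=2);c=cv2.resize(s[100:250,200:340],None,fx=1.7,fy=1.7,interpolation=2)
o=np.zeros((a.shape[0]+c.shape[0],a.shape[1],3),np.uint8);o[:a.shape[0]]=a;o[a.shape[0]:,:c.shape[1]]=c
cv2.imwrite('pics/crop1.png',o)
```

```text
lid [280 206  22  23 390] 0.5154137015342712 0.11404480040073395 0.034175362437963486 [0.51543075 0.11442631]
 side px of lid top [[288.94574433 186.69503136]]
lid [219 217  25  22 415] 0.4866887629032135 0.2926955223083496 0.036000851541757584 [0.48655185 0.29208854]
 side px of lid top [[257.15351864 170.05567273]]
lid [323 217  23  22 385] 0.48314744234085083 -0.01324547454714775 0.0333559475839138 [ 0.48343846 -0.01398238]
 side px of lid top [[302.05010935 205.13808967]]
purple [142 223  32  23 583] ((0.4669918417930603, 0.5123351812362671), 0.04908373951911926)
purple [194 253  29  22 506] ((0.3773820400238037, 0.3591439127922058), 0.042465195059776306)
purple [243 253  26  22 447] ((0.37726283073425293, 0.21867495775222778), 0.038197148591279984)
blue [203 130  59  60 624] ((0.7008453011512756, 0.2999599575996399), 0.09410306066274643)
black [[0.49743492 0.42164797 0.118     ]]
tray [ 379  158   71  103 4837] ((0.5480536222457886, -0.26528021693229675), (0.30027297139167786, 0.1619940549135208), 11.351142883300781) [[ 0.38491198 -0.21541762]
 [ 0.41679582 -0.37424296]
 [ 0.71119523 -0.3151428 ]
 [ 0.6793114  -0.15631747]]
bottle [[0.61036884 0.48980641 0.27      ]] [[0.61908114 0.4983084  0.        ]] mixer [[ 0.66968039 -0.45281491  0.1       ]
 [ 0.47750982 -0.50924156  0.1       ]] whisk [[ 0.62426771 -0.05000404  0.03      ]]
```

View pics/crop1.png

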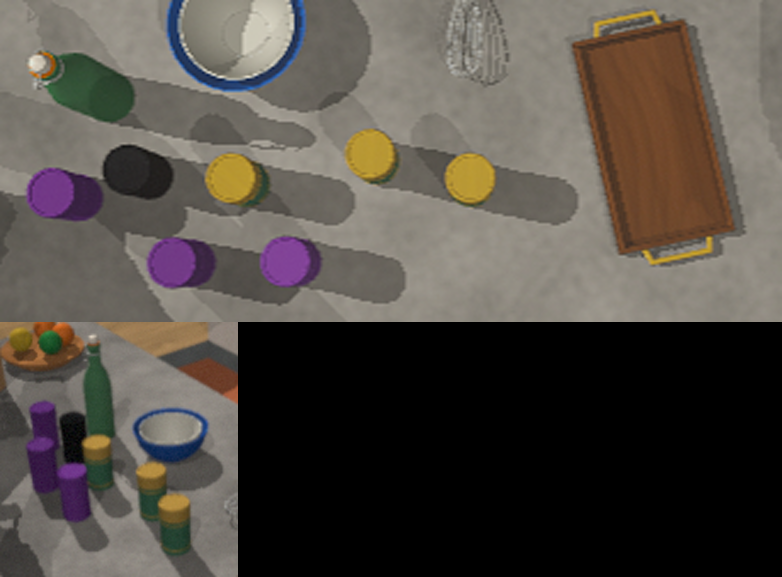

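All three candidates in the crop have green bodies and brass lids, while the purple and black ones have no brass. The tins are A (.487,.292), B (.515,.114) and C (.483,-.013). The tray centre is (.548,-.265) with yaw 11.35°. I start with C and turn the jaws to the tray's y direction.

Request:
carry_out:
  increments:
    - [0,-0.453,0.442,23.8,0,0]
    - [0,-0.453,0.442,23.8,0,0]
    - [0,-0.453,0.442,23.8,0,0]
    - [0,-0.453,0.442,23.8,0,0]
    - [0,-0.453,0.442,23.8,0,0]
    - [0,-0.453,0.442,23.8,0,0]
    - [0,-0.453,0.442,23.8,0,0]
    - [0,-0.453,0.442,23.8,0,0]
    - [0,-0.453,0.442,23.8,0,0]
    - [0,-0.453,0.442,23.8,0,0]
    - [0,-0.453,0.442,23.8,0,0]
    - [0,-0.453,0.442,23.8,0,0]
  hand: 100

```text
time_s: 1.3
ee_pos: [0.473, 0.0152, 0.2305]
eef_rot: [[0.0, 0.776, -0.631], [-0.001, -0.631, -0.776], [-1.0, 0.001, 0.0]]
ft_force: [1.2, 1.2, -0.1]
gripper_width: 0.0868
```

```bash
cat >> h.py <<'E'
from scipy.spatial.transform import Rotation as Ro
YAW=-78.65
def go(*tgts,yaw=YAW):
    o=env.get_obs(); p=np.array(o['ee_pos']);R=np.array(o['eef_rot'])
    a=np.radians(yaw);c,s=np.cos(a),np.sin(a); Rt=np.array([[0,c,s],[0,s,-c],[-1,0,0.]])
    w=Ro.from_matrix(R.T@Rt).as_rotvec(degrees=True)/6
    print('t',round(o['time_s'],2),'p',np.round(p,4),'tilt',np.round(R[:,0],3),'q7',round(o['q'][6],2),'F',np.round(o['ft_force'],2),'w',round(o['gripper_width'],4))
    for g in tgts: print(g,'->',np.round(R.T@(np.array(g)-p),4),np.round(w,2))
E
python3 -c "
from h import *
go((.483,-.0137,.231),(.483,-.0137,.079))"
```

```text
t 1.3 p [0.473  0.0152 0.2305] tilt [ 0.    -0.001 -1.   ] q7 -0.84 F [ 1.23  1.24 -0.09] w 0.0868
(0.483, -0.0137, 0.231) -> [-0.0005  0.026   0.0161] [ 6.59  0.   -0.01]
(0.483, -0.0137, 0.079) -> [0.1515 0.0259 0.0161] [ 6.59  0.   -0.01]
```

Request:
carry_out:
  increments:
    - [0,0.026,0.016,6.6,0,0]
    - [0,0.026,0.016,6.6,0,0]
    - [0,0.026,0.016,6.6,0,0]
    - [0,0.026,0.016,6.6,0,0]
    - [0,0.026,0.016,6.6,0,0]
    - [0,0.026,0.016,6.6,0,0]
    - [0,0.026,0.016,6.6,0,0]
    - [0,0.026,0.016,6.6,0,0]
    - [0.03,0.026,0.016,6.6,0,0]
    - [0.05,0.026,0.016,6.6,0,0]
    - [0.06,0.026,0.016,6.6,0,0]
    - [0.06,0.026,0.016,6.6,0,0]

```text
time_s: 2.5
ee_pos: [0.4823, -0.0137, 0.1695]
eef_rot: [[-0.002, 0.196, -0.981], [-0.001, -0.981, -0.196], [-1.0, 0.001, 0.002]]
ft_force: [1.2, 0.1, 0.3]
gripper_width: 0.0866
```

```bash
python3 -c "
from h import *
go((.483,-.0137,.079))
cv2.imwrite('pics/t1.png',env.read_camera('top')[170:290,260:420].repeat(4,0).repeat(4,1))
cv2.imwrite('pics/s1.png',env.read_camera('side')[130:270,220:400].repeat(4,0).repeat(4,1))"
```

```text
t 2.5 p [ 0.4823 -0.0137  0.1695] tilt [-0.002 -0.001 -1.   ] q7 -1.42 F [1.16 0.1  0.32] w 0.0866
(0.483, -0.0137, 0.079) -> [ 0.0905  0.0001 -0.0008] [-0.01  0.02 -0.01]
```

View pics/s1.png

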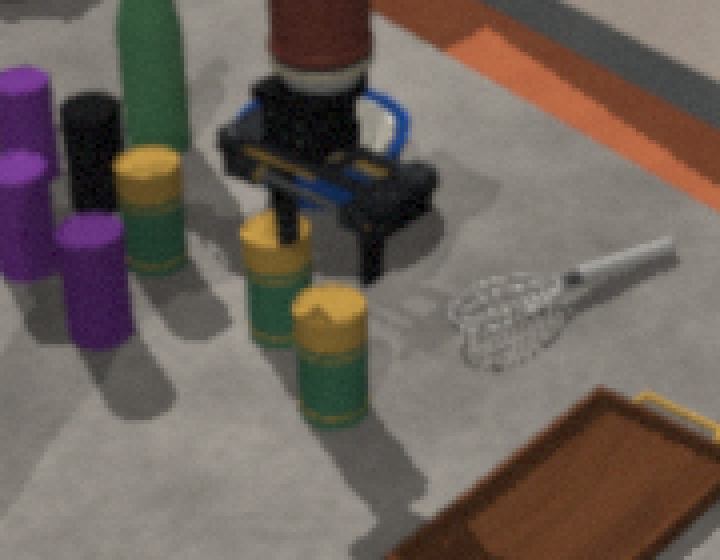

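The fingers at crop (290,240) and (370,280) straddle the lid of C at (330,305), so I descend and close.

Request:
carry_out:
  increments:
    - [0.02,0,-0.001,0,0,0]
    - [0.04,0,-0.001,0,0,0]
    - [0.06,0,-0.001,0,0,0]
    - [0.075,0,-0.001,0,0,0]
    - [0.085,0,-0.001,0,0,0]
    - [0.09,0,-0.001,0,0,0]
    - [0.0905,0,-0.001,0,0,0]
    - [0.0905,0,-0.001,0,0,0]

```text
time_s: 3.4
ee_pos: [0.485, -0.0135, 0.0814]
eef_rot: [[0.002, 0.196, -0.981], [-0.001, -0.981, -0.196], [-1.0, 0.001, -0.002]]
ft_force: [0.1, -0.7, -0.8]
gripper_width: 0.0875
```

Request:
carry_out:
  increments:
    - [0,0,0,0,0,0]
    - [0,0,0,0,0,0]
    - [0,0,0,0,0,0]
    - [0,0,0,0,0,0]
    - [0,0,0,0,0,0]
    - [0,0,0,0,0,0]
    - [0,0,0,0,0,0]
    - [0,0,0,0,0,0]
    - [0,0,0,0,0,0]
    - [0,0,0,0,0,0]
  hand: 0

```text
time_s: 4.4
ee_pos: [0.4852, -0.0134, 0.0815]
eef_rot: [[0.002, 0.196, -0.981], [-0.0, -0.981, -0.196], [-1.0, 0.001, -0.002]]
ft_force: [0.0, 1.2, 4.1]
gripper_width: 0.0652
```

```bash
python3 -c "
from h import *
go((.483,-.0137,.219))"
```

```text
t 4.4 p [ 0.4852 -0.0134  0.0815] tilt [ 0.002 -0.    -1.   ] q7 -1.34 F [0.01 1.18 4.13] w 0.0652
(0.483, -0.0137, 0.219) -> [-0.1375 -0.      0.002 ] [-0.01 -0.02 -0.01]
```

Request:
carry_out:
  increments:
    - [-0.01,0,0,0,0,0]
    - [-0.03,0,0,0,0,0]
    - [-0.05,0,0,0,0,0]
    - [-0.07,0,0,0,0,0]
    - [-0.09,0,0,0,0,0]
    - [-0.11,0,0,0,0,0]
    - [-0.12,0,0,0,0,0]
    - [-0.12,0,0,0,0,0]
    - [-0.12,0,0,0,0,0]
    - [-0.12,0,0,0,0,0]
    - [-0.12,0,0,0,0,0]

```text
time_s: 5.5
ee_pos: [0.4844, -0.0134, 0.2006]
eef_rot: [[0.0, 0.196, -0.981], [-0.001, -0.981, -0.196], [-1.0, 0.001, -0.0]]
ft_force: [0.0, 0.4, -1.3]
gripper_width: 0.0649
```

```bash
cat >> h.py <<'E'
def weigh(n=10):
    F=[]
    for i in range(n):
        im=env.read_camera('side'); o=env.get_obs(); F.append(o['ft_force'])
    print('F mean',np.round(np.mean(F,0),2),'sd',np.round(np.std(F,0),2),'tau',np.round(o['ft_torque'],2)); return im
E
python3 -c "
from h import *
weigh()
go((.617,-.2515,.20),(.617,-.2515,.0895))"
```

```text
F mean [ 0.09  0.23 -1.34] sd [0.37 0.42 0.75] tau [-0.07  0.14 -0.01]
t 6.0 p [ 0.485  -0.0133  0.2015] tilt [ 0.002 -0.    -1.   ] q7 -1.44 F [ 0.36 -0.02 -0.86] w 0.0652
(0.617, -0.2515, 0.2) -> [ 0.0019  0.2594 -0.0828] [-0.01 -0.02 -0.01]
(0.617, -0.2515, 0.0895) -> [ 0.1124  0.2593 -0.0826] [-0.01 -0.02 -0.01]
```

About 1.3 N, so C is light. I carry it to the tray's far half.

Request:
carry_out:
  increments:
    - [0,0.015,-0.005,0,0,0]
    - [0,0.045,-0.015,0,0,0]
    - [0,0.08,-0.026,0,0,0]
    - [0,0.12,-0.038,0,0,0]
    - [0,0.16,-0.051,0,0,0]
    - [0,0.2,-0.064,0,0,0]
    - [0,0.23,-0.074,0,0,0]
    - [0,0.25,-0.08,0,0,0]
    - [0,0.259,-0.083,0,0,0]
    - [0,0.259,-0.083,0,0,0]
    - [0.03,0.259,-0.083,0,0,0]
    - [0.05,0.259,-0.083,0,0,0]

```text
time_s: 7.2
ee_pos: [0.617, -0.2491, 0.1509]
eef_rot: [[0.002, 0.197, -0.98], [0.001, -0.98, -0.197], [-1.0, -0.001, -0.002]]
ft_force: [-0.6, -0.2, -1.5]
gripper_width: 0.0653
```

```bash
python3 -c "
from h import *
go((.617,-.2515,.0895))"
```

```text
t 7.2 p [ 0.617  -0.2491  0.1509] tilt [ 0.002  0.001 -1.   ] q7 -0.8 F [-0.65 -0.17 -1.49] w 0.0653
(0.617, -0.2515, 0.0895) -> [0.0614 0.0024 0.0006] [ 0.01 -0.02  0.01]
```

Request:
carry_out:
  increments:
    - [0.015,0.002,0,0,0,0]
    - [0.03,0.002,0,0,0,0]
    - [0.042,0.002,0,0,0,0]
    - [0.05,0.002,0,0,0,0]
    - [0.054,0.002,0,0,0,0]
    - [0.057,0.002,0,0,0,0]
    - [0.059,0.002,0,0,0,0]
    - [0.06,0.002,0,0,0,0]
    - [0.06,0.002,0,0,0,0]

```text
time_s: 8.1
ee_pos: [0.6176, -0.2511, 0.0911]
eef_rot: [[0.002, 0.197, -0.98], [0.001, -0.98, -0.197], [-1.0, -0.0, -0.002]]
ft_force: [0.0, -0.1, -1.3]
gripper_width: 0.0648
```

```bash
python3 -c "
from h import *
weigh(4)
go((.617,-.2515,.0895))"
```

```text
F mean [ 0.12  0.01 -1.19] sd [0.37 0.33 0.21] tau [-0.11  0.16  0.02]
t 8.3 p [ 0.6176 -0.2511  0.0911] tilt [ 0.002  0.001 -1.   ] q7 -0.77 F [ 0.68  0.13 -1.38] w 0.0648
(0.617, -0.2515, 0.0895) -> [0.0016 0.0003 0.0007] [ 0.01 -0.02  0.  ]
```

Still hanging about 1.5 mm up, so I creep down.

Request:
carry_out:
  increments:
    - [0.001,0,0,0,0,0]
    - [0.0015,0,0,0,0,0]
    - [0.002,0,0,0,0,0]
    - [0.0025,0,0,0,0,0]
    - [0.003,0,0,0,0,0]
    - [0.003,0,0,0,0,0]

```text
time_s: 8.9
ee_pos: [0.6182, -0.251, 0.0896]
eef_rot: [[0.004, 0.198, -0.98], [0.001, -0.98, -0.198], [-1.0, -0.001, -0.004]]
ft_force: [-3.4, 2.4, 10.7]
gripper_width: 0.065
```

```bash
python3 -c "
from h import *
weigh(4)
go((.617,-.2515,.0895))"
```

```text
F mean [-2.94  3.1  10.95] sd [0.56 0.85 0.24] tau [ 0.51  0.96 -0.05]
t 9.1 p [ 0.6182 -0.251   0.0896] tilt [ 0.004  0.001 -1.   ] q7 -0.77 F [-2.76  4.37 10.83] w 0.0651
(0.617, -0.2515, 0.0895) -> [0.0001 0.0003 0.0012] [ 0.01 -0.04  0.01]
```

Request:
carry_out:
  increments:
    - [0,0,0,0,0,0]
    - [0,0,0,0,0,0]
    - [0,0,0,0,0,0]
    - [0,0,0,0,0,0]
    - [0,0,0,0,0,0]
    - [0,0,0,0,0,0]
    - [0,0,0,0,0,0]
  hand: 100

```text
time_s: 9.8
ee_pos: [0.6181, -0.251, 0.0895]
eef_rot: [[0.004, 0.198, -0.98], [0.001, -0.98, -0.198], [-1.0, -0.001, -0.004]]
ft_force: [0.5, -0.2, 0.0]
gripper_width: 0.087
```

Request:
carry_out:
  increments:
    - [-0.01,0,0,0,0,0]
    - [-0.03,0,0,0,0,0]
    - [-0.06,0,0,0,0,0]
    - [-0.09,0,0,0,0,0]
    - [-0.11,0,0,0,0,0]
    - [-0.12,0,0,0,0,0]
    - [-0.12,0,0,0,0,0]

```text
time_s: 10.5
ee_pos: [0.6183, -0.2515, 0.2111]
eef_rot: [[0.006, 0.198, -0.98], [0.001, -0.98, -0.198], [-1.0, 0.0, -0.006]]
ft_force: [-0.8, -0.1, -0.7]
gripper_width: 0.0871
```

```bash
python3 -c "
from h import *
weigh(5)
go((.5135,.1141,.2),(.5135,.1141,.079))"
```

```text
F mean [ 0.39  0.03 -0.35] sd [0.19 0.66 0.77] tau [-0.02  0.15 -0.01]
t 10.75 p [ 0.6172 -0.2508  0.2081] tilt [ 0.002  0.002 -1.   ] q7 -0.82 F [ 0.48  0.91 -0.61] w 0.087
(0.5135, 0.1141, 0.2) -> [ 0.0086 -0.3782  0.0296] [ 0.01 -0.02  0.01]
(0.5135, 0.1141, 0.079) -> [ 0.1296 -0.378   0.0298] [ 0.01 -0.02  0.01]
```

C stands free. Next is B.

Request:
carry_out:
  increments:
    - [0,-0.04,0.003,0,0,0]
    - [0,-0.09,0.007,0,0,0]
    - [0,-0.14,0.011,0,0,0]
    - [0,-0.19,0.015,0,0,0]
    - [0,-0.24,0.019,0,0,0]
    - [0,-0.29,0.023,0,0,0]
    - [0,-0.34,0.027,0,0,0]
    - [0,-0.37,0.029,0,0,0]
    - [0,-0.378,0.029,0,0,0]
    - [0,-0.378,0.029,0,0,0]
    - [0,-0.378,0.029,0,0,0]
    - [0,-0.378,0.029,0,0,0]

```text
time_s: 11.95
ee_pos: [0.5145, 0.112, 0.2085]
eef_rot: [[0.002, 0.195, -0.981], [0.001, -0.981, -0.195], [-1.0, -0.001, -0.002]]
ft_force: [-0.4, -0.7, -0.7]
gripper_width: 0.087
```

```bash
python3 -c "
from h import *
go((.515,.1141,.081))"
```

```text
t 11.95 p [0.5145 0.112  0.2085] tilt [ 0.002  0.001 -1.   ] q7 -1.62 F [-0.39 -0.66 -0.71] w 0.087
(0.515, 0.1141, 0.081) -> [ 0.1275 -0.0019 -0.0007] [-0.02 -0.02  0.01]
```

Request:
carry_out:
  increments:
    - [0.02,-0.002,-0.001,0,0,0]
    - [0.045,-0.002,-0.001,0,0,0]
    - [0.07,-0.002,-0.001,0,0,0]
    - [0.095,-0.002,-0.001,0,0,0]
    - [0.115,-0.002,-0.001,0,0,0]
    - [0.125,-0.002,-0.001,0,0,0]
    - [0.128,-0.002,-0.001,0,0,0]
    - [0.128,-0.002,-0.001,0,0,0]

```text
time_s: 12.75
ee_pos: [0.5157, 0.1138, 0.0808]
eef_rot: [[0.002, 0.194, -0.981], [0.001, -0.981, -0.194], [-1.0, -0.001, -0.002]]
ft_force: [0.1, -0.0, 1.0]
gripper_width: 0.0869
```

Request:
carry_out:
  increments:
    - [0,0,0,0,0,0]
    - [0,0,0,0,0,0]
    - [0,0,0,0,0,0]
    - [0,0,0,0,0,0]
    - [0,0,0,0,0,0]
    - [0,0,0,0,0,0]
    - [0,0,0,0,0,0]
    - [0,0,0,0,0,0]
    - [0,0,0,0,0,0]
    - [0,0,0,0,0,0]
  hand: 0

```text
time_s: 13.75
ee_pos: [0.5161, 0.1147, 0.0813]
eef_rot: [[0.003, 0.194, -0.981], [0.002, -0.981, -0.194], [-1.0, -0.002, -0.003]]
ft_force: [-0.9, 5.3, 5.5]
gripper_width: 0.0654
```

Request:
carry_out:
  increments:
    - [-0.01,0,0,0,0,0]
    - [-0.03,0,0,0,0,0]
    - [-0.05,0,0,0,0,0]
    - [-0.07,0,0,0,0,0]
    - [-0.09,0,0,0,0,0]
    - [-0.11,0,0,0,0,0]
    - [-0.12,0,0,0,0,0]
    - [-0.12,0,0,0,0,0]
    - [-0.12,0,0,0,0,0]
    - [-0.12,0,0,0,0,0]
    - [-0.12,0,0,0,0,0]

```text
time_s: 14.85
ee_pos: [0.5152, 0.1142, 0.2003]
eef_rot: [[0.001, 0.194, -0.981], [0.001, -0.981, -0.194], [-1.0, -0.001, -0.001]]
ft_force: [0.2, 1.5, -4.5]
gripper_width: 0.0654
```

```bash
python3 -c "
from h import *
cv2.imwrite('pics/s2.png',weigh()); cv2.imwrite('pics/t2.png',env.read_camera('top'))
go((.479,-.279,.20),(.515,.1141,.0795))"
```

```text
F mean [ 0.25  0.24 -4.68] sd [0.51 0.53 0.42] tau [-0.06  0.17 -0.02]
t 15.4 p [0.5158 0.1144 0.2014] tilt [ 0.003  0.002 -1.   ] q7 -1.61 F [ 0.86  0.11 -5.08] w 0.0651
(0.479, -0.279, 0.2) -> [0.0004 0.3788 0.1126] [-0.02 -0.03  0.02]
(0.515, 0.1141, 0.0795) -> [0.1219 0.0004 0.0012] [-0.02 -0.03  0.02]
```

About 4.7 N, so B is the whole cake. I set it back where it stood for now.

Request:
carry_out:
  increments:
    - [0.02,0,0,0,0,0]
    - [0.045,0,0,0,0,0]
    - [0.07,0,0,0,0,0]
    - [0.09,0,0,0,0,0]
    - [0.105,0,0,0,0,0]
    - [0.112,0,0,0,0,0]
    - [0.116,0,0,0,0,0]
    - [0.118,0,0,0,0,0]
    - [0.119,0,0,0,0,0]
    - [0.12,0,0,0,0,0]
    - [0.1205,0,0,0,0,0]

```text
time_s: 16.5
ee_pos: [0.5165, 0.1149, 0.0814]
eef_rot: [[0.004, 0.195, -0.981], [0.003, -0.981, -0.195], [-1.0, -0.002, -0.004]]
ft_force: [0.3, 0.4, 1.7]
gripper_width: 0.0657
```

```bash
python3 -c "
from h import *
weigh(3)
go((.515,.1141,.0795))"
```

```text
F mean [-0.03  0.03 -1.07] sd [0.69 0.31 0.61] tau [-0.07  0.21 -0.03]
t 16.65 p [0.5166 0.1149 0.0814] tilt [ 0.004  0.003 -1.   ] q7 -1.53 F [-0.86  0.21 -0.32] w 0.0656
(0.515, 0.1141, 0.0795) -> [0.0019 0.0005 0.0017] [-0.02 -0.04  0.02]
```

Request:
carry_out:
  increments:
    - [0.0005,0,0,0,0,0]
    - [0.001,0,0,0,0,0]
    - [0.001,0,0,0,0,0]

```text
time_s: 16.95
ee_pos: [0.5172, 0.1152, 0.0813]
eef_rot: [[0.005, 0.195, -0.981], [0.004, -0.981, -0.195], [-1.0, -0.003, -0.005]]
ft_force: [-1.7, 0.9, 5.9]
gripper_width: 0.0656
```

Request:
carry_out:
  increments:
    - [0,0,0,0,0,0]
    - [0,0,0,0,0,0]
    - [0,0,0,0,0,0]
    - [0,0,0,0,0,0]
    - [0,0,0,0,0,0]
    - [0,0,0,0,0,0]
    - [0,0,0,0,0,0]
  hand: 100

```text
time_s: 17.65
ee_pos: [0.5171, 0.1152, 0.0812]
eef_rot: [[0.005, 0.195, -0.981], [0.003, -0.981, -0.195], [-1.0, -0.002, -0.005]]
ft_force: [0.1, 0.2, 0.0]
gripper_width: 0.0868
```

Request:
carry_out:
  increments:
    - [-0.01,0,0,0,0,0]
    - [-0.03,0,0,0,0,0]
    - [-0.06,0,0,0,0,0]
    - [-0.09,0,0,0,0,0]
    - [-0.11,0,0,0,0,0]
    - [-0.12,0,0,0,0,0]
    - [-0.12,0,0,0,0,0]

```text
time_s: 18.35
ee_pos: [0.5173, 0.1149, 0.2026]
eef_rot: [[0.007, 0.195, -0.981], [0.005, -0.981, -0.195], [-1.0, -0.003, -0.008]]
ft_force: [0.8, -0.6, -0.7]
gripper_width: 0.0867
```

```bash
python3 -c "
from h import *
go((.4865,.2915,.2))"
```

```text
t 18.35 p [0.5173 0.1149 0.2026] tilt [ 0.007  0.005 -1.   ] q7 -1.61 F [ 0.81 -0.58 -0.74] w 0.0867
(0.4865, 0.2915, 0.2) -> [ 0.0033 -0.1792 -0.0042] [-0.02 -0.07  0.03]
```

Request:
carry_out:
  increments:
    - [0,-0.04,-0.001,0,-0.07,0.03]
    - [0,-0.08,-0.002,0,-0.07,0.03]
    - [0,-0.12,-0.003,0,-0.07,0.03]
    - [0,-0.15,-0.004,0,-0.07,0.03]
    - [0,-0.17,-0.004,0,-0.07,0.03]
    - [0,-0.179,-0.004,0,-0.07,0.03]
    - [0,-0.179,-0.004,0,-0.07,0.03]
    - [0,-0.179,-0.004,0,-0.07,0.03]

```text
time_s: 19.15
ee_pos: [0.4867, 0.2898, 0.2028]
eef_rot: [[0.0, 0.193, -0.981], [-0.001, -0.981, -0.193], [-1.0, 0.001, 0.0]]
ft_force: [-0.2, -0.5, -0.1]
gripper_width: 0.0869
```

```bash
python3 -c "
from h import *
go((.4865,.2915,.0805))"
```

```text
t 19.15 p [0.4867 0.2898 0.2028] tilt [ 0.    -0.001 -1.   ] q7 -1.91 F [-0.19 -0.53 -0.1 ] w 0.0869
(0.4865, 0.2915, 0.0805) -> [ 0.1223 -0.0018 -0.0002] [-0.03  0.   -0.01]
```

Request:
carry_out:
  increments:
    - [0.02,-0.002,0,0,0,0]
    - [0.045,-0.002,0,0,0,0]
    - [0.07,-0.002,0,0,0,0]
    - [0.095,-0.002,0,0,0,0]
    - [0.112,-0.002,0,0,0,0]
    - [0.12,-0.002,0,0,0,0]
    - [0.122,-0.002,0,0,0,0]
    - [0.122,-0.002,0,0,0,0]

```text
time_s: 19.95
ee_pos: [0.4868, 0.2912, 0.0813]
eef_rot: [[0.0, 0.192, -0.981], [-0.001, -0.981, -0.192], [-1.0, 0.001, -0.0]]
ft_force: [-0.4, -0.2, 0.4]
gripper_width: 0.0872
```

Request:
carry_out:
  increments:
    - [0,0,0,0,0,0]
    - [0,0,0,0,0,0]
    - [0,0,0,0,0,0]
    - [0,0,0,0,0,0]
    - [0,0,0,0,0,0]
    - [0,0,0,0,0,0]
    - [0,0,0,0,0,0]
    - [0,0,0,0,0,0]
    - [0,0,0,0,0,0]
    - [0,0,0,0,0,0]
  hand: 0

```text
time_s: 20.95
ee_pos: [0.4871, 0.2917, 0.0817]
eef_rot: [[0.001, 0.193, -0.981], [0.0, -0.981, -0.193], [-1.0, -0.0, -0.001]]
ft_force: [-1.2, 2.9, 5.1]
gripper_width: 0.066
```

Request:
carry_out:
  increments:
    - [-0.01,0,0,0,0,0]
    - [-0.03,0,0,0,0,0]
    - [-0.06,0,0,0,0,0]
    - [-0.09,0,0,0,0,0]
    - [-0.12,0,0,0,0,0]
    - [-0.15,0,0,0,0,0]
    - [-0.17,0,0,0,0,0]
    - [-0.18,0,0,0,0,0]
    - [-0.18,0,0,0,0,0]
    - [-0.18,0,0,0,0,0]
    - [-0.18,0,0,0,0,0]

```text
time_s: 22.05
ee_pos: [0.4862, 0.2912, 0.2602]
eef_rot: [[-0.001, 0.192, -0.981], [-0.002, -0.981, -0.192], [-1.0, 0.001, 0.001]]
ft_force: [0.1, 0.5, -1.2]
gripper_width: 0.0662
```

```bash
python3 -c "
from h import *
weigh()
go((.479,-.279,.26))
i=env.read_camera('top'); h=cv2.cvtColor(i,cv2.COLOR_BGR2HSV); cv2.imwrite('pics/t3.png',i)
cv2.imwrite('pics/t3c.png',cv2.resize(i[140:280,180:460],None,fx=2.8,fy=2.8))"
```

```text
F mean [-0.17  0.22 -1.79] sd [0.42 0.33 0.42] tau [-0.05  0.17 -0.04]
t 22.55 p [0.4869 0.2916 0.2617] tilt [ 0.001  0.    -1.   ] q7 -1.93 F [-0.54 -0.12 -1.65] w 0.0665
(0.479, -0.279, 0.26) -> [0.0015 0.5584 0.1176] [-0.04 -0.01 -0.  ]
```

View pics/t3c.png

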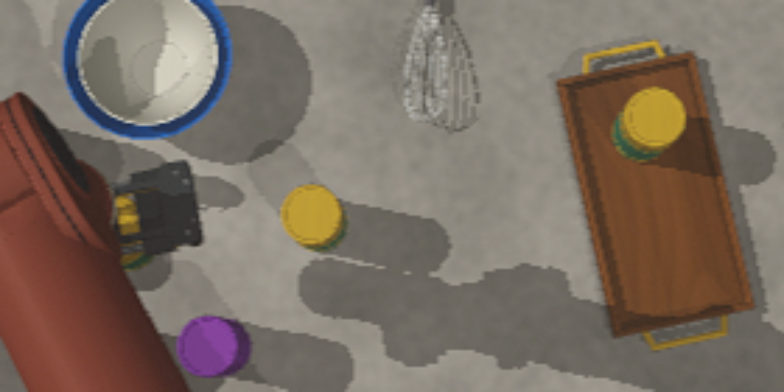

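C stands upright in the tray's far half (crop 650,120) and B is upright at (313,216). A weighs about 1.8 N, so it is light. I carry it to the near half of the tray.

Request:
carry_out:
  increments:
    - [0,0.02,0.004,0,0,0]
    - [0,0.06,0.013,0,0,0]
    - [0,0.105,0.022,0,0,0]
    - [0,0.15,0.032,0,0,0]
    - [0,0.195,0.041,0,0,0]
    - [0,0.24,0.05,0,0,0]
    - [0,0.285,0.06,0,0,0]
    - [0,0.33,0.07,0,0,0]
    - [0,0.375,0.079,0,0,0]
    - [0,0.42,0.088,0,0,0]
    - [0,0.45,0.095,0,0,0]
    - [0,0.47,0.099,0,0,0]

```text
time_s: 23.8
ee_pos: [0.479, -0.1923, 0.2619]
eef_rot: [[0.002, 0.189, -0.982], [0.0, -0.982, -0.189], [-1.0, -0.0, -0.002]]
ft_force: [0.1, 0.4, -2.2]
gripper_width: 0.0661
```

```bash
python3 -c "
from h import *
go((.479,-.279,.26))"
```

```text
t 23.8 p [ 0.479  -0.1923  0.2619] tilt [ 0.002  0.    -1.   ] q7 -1.05 F [ 0.09  0.42 -2.18] w 0.0661
(0.479, -0.279, 0.26) -> [0.0018 0.0852 0.0164] [-0.08 -0.02  0.  ]
```

Request:
carry_out:
  increments:
    - [0,0.03,0.006,-0.08,0,0]
    - [0,0.06,0.012,-0.08,0,0]
    - [0,0.08,0.016,-0.08,0,0]
    - [0,0.085,0.0165,-0.08,0,0]
    - [0,0.085,0.0165,-0.08,0,0]
    - [0.03,0.085,0.0165,-0.08,0,0]
    - [0.06,0.085,0.0165,-0.08,0,0]
    - [0.09,0.085,0.0165,-0.08,0,0]
    - [0.12,0.085,0.0165,-0.08,0,0]
    - [0.135,0.085,0.0165,-0.08,0,0]
    - [0.14,0.085,0.0165,-0.08,0,0]
    - [0.14,0.085,0.0165,-0.08,0,0]

```text
time_s: 25.0
ee_pos: [0.4794, -0.2783, 0.1221]
eef_rot: [[0.002, 0.198, -0.98], [0.001, -0.98, -0.198], [-1.0, -0.0, -0.002]]
ft_force: [0.3, -0.6, -1.3]
gripper_width: 0.0664
```

```bash
python3 -c "
from h import *
go((.479,-.279,.0905))"
```

```text
t 25.0 p [ 0.4794 -0.2783  0.1221] tilt [ 0.002  0.001 -1.   ] q7 -0.64 F [ 0.26 -0.58 -1.33] w 0.0664
(0.479, -0.279, 0.0905) -> [0.0316 0.0006 0.0006] [ 0.01 -0.02  0.  ]
```

Request:
carry_out:
  increments:
    - [0.012,0,0,0,0,0]
    - [0.02,0,0,0,0,0]
    - [0.025,0,0,0,0,0]
    - [0.028,0,0,0,0,0]
    - [0.03,0,0,0,0,0]
    - [0.031,0,0,0,0,0]
    - [0.032,0,0,0,0,0]
    - [0.0325,0,0,0,0,0]
    - [0.033,0,0,0,0,0]

```text
time_s: 25.9
ee_pos: [0.48, -0.2783, 0.0897]
eef_rot: [[0.003, 0.198, -0.98], [0.001, -0.98, -0.198], [-1.0, -0.0, -0.003]]
ft_force: [-0.4, 2.2, 6.9]
gripper_width: 0.0664
```

```bash
python3 -c "
from h import *
weigh(4)
go((.479,-.279,.0897))"
```

```text
F mean [-0.64  2.14  5.03] sd [0.36 0.76 0.45] tau [ 0.34  0.29 -0.01]
t 26.1 p [ 0.48   -0.2783  0.0897] tilt [ 0.003  0.001 -1.   ] q7 -0.61 F [-0.54  2.19  5.19] w 0.0663
(0.479, -0.279, 0.0897) -> [-0.      0.0005  0.0011] [ 0.01 -0.03  0.  ]
```

Contact at 5 N. I release, rise and return to B.

Request:
carry_out:
  increments:
    - [0,0,0,0,0,0]
    - [0,0,0,0,0,0]
    - [0,0,0,0,0,0]
    - [0,0,0,0,0,0]
    - [0,0,0,0,0,0]
    - [0,0,0,0,0,0]
    - [0,0,0,0,0,0]
  hand: 100

```text
time_s: 26.8
ee_pos: [0.4799, -0.2783, 0.0897]
eef_rot: [[0.003, 0.198, -0.98], [0.001, -0.98, -0.198], [-1.0, -0.0, -0.003]]
ft_force: [-0.9, 0.4, 0.1]
gripper_width: 0.0869
```

Request:
carry_out:
  increments:
    - [-0.01,0,0,0,0,0]
    - [-0.03,0,0,0,0,0]
    - [-0.06,0,0,0,0,0]
    - [-0.09,0,0,0,0,0]
    - [-0.11,0,0,0,0,0]
    - [-0.12,0,0,0,0,0]
    - [-0.12,0,0,0,0,0]

```text
time_s: 27.5
ee_pos: [0.4802, -0.2787, 0.211]
eef_rot: [[0.005, 0.198, -0.98], [0.0, -0.98, -0.198], [-1.0, 0.001, -0.005]]
ft_force: [-0.0, -0.0, 0.6]
gripper_width: 0.087
```

```bash
python3 -c "
from h import *
weigh(4)
go((.5165,.115,.208))"
```

```text
F mean [-0.17 -0.04 -0.25] sd [0.64 0.31 0.18] tau [-0.08  0.16 -0.02]
t 27.7 p [ 0.4791 -0.278   0.2086] tilt [ 0.001  0.001 -1.   ] q7 -0.73 F [-0.44  0.37 -0.45] w 0.0871
(0.5165, 0.115, 0.208) -> [ 0.0011 -0.3779 -0.1144] [ 0.01 -0.01  0.01]
```

Request:
carry_out:
  increments:
    - [0,-0.04,-0.012,0,0,0]
    - [0,-0.085,-0.026,0,0,0]
    - [0,-0.13,-0.039,0,0,0]
    - [0,-0.175,-0.053,0,0,0]
    - [0,-0.22,-0.067,0,0,0]
    - [0,-0.265,-0.08,0,0,0]
    - [0,-0.31,-0.094,0,0,0]
    - [0,-0.35,-0.106,0,0,0]
    - [0,-0.37,-0.112,0,0,0]
    - [0,-0.378,-0.114,0,0,0]
    - [0,-0.378,-0.114,0,0,0]
    - [0,-0.378,-0.114,0,0,0]

```text
time_s: 28.9
ee_pos: [0.5161, 0.1128, 0.2089]
eef_rot: [[0.001, 0.195, -0.981], [0.0, -0.981, -0.195], [-1.0, -0.0, -0.001]]
ft_force: [1.1, 0.7, 0.5]
gripper_width: 0.0871
```

```bash
python3 -c "
from h import *
go((.5165,.115,.0805))"
```

```text
t 28.9 p [0.5161 0.1128 0.2089] tilt [ 0.001  0.    -1.   ] q7 -1.59 F [1.09 0.68 0.53] w 0.0871
(0.5165, 0.115, 0.0805) -> [ 0.1284 -0.002  -0.0007] [-0.01 -0.01  0.  ]
```

Request:
carry_out:
  increments:
    - [0.02,-0.002,-0.001,0,0,0]
    - [0.045,-0.002,-0.001,0,0,0]
    - [0.07,-0.002,-0.001,0,0,0]
    - [0.095,-0.002,-0.001,0,0,0]
    - [0.115,-0.002,-0.001,0,0,0]
    - [0.125,-0.002,-0.001,0,0,0]
    - [0.128,-0.002,-0.001,0,0,0]
    - [0.128,-0.002,-0.001,0,0,0]

```text
time_s: 29.7
ee_pos: [0.5171, 0.1142, 0.0813]
eef_rot: [[0.001, 0.194, -0.981], [0.0, -0.981, -0.194], [-1.0, 0.0, -0.001]]
ft_force: [0.1, -0.1, -0.1]
gripper_width: 0.0869
```

Request:
carry_out:
  increments:
    - [0,0,0,0,0,0]
    - [0,0,0,0,0,0]
    - [0,0,0,0,0,0]
    - [0,0,0,0,0,0]
    - [0,0,0,0,0,0]
    - [0,0,0,0,0,0]
    - [0,0,0,0,0,0]
    - [0,0,0,0,0,0]
    - [0,0,0,0,0,0]
    - [0,0,0,0,0,0]
  hand: 0

```text
time_s: 30.7
ee_pos: [0.5175, 0.115, 0.0818]
eef_rot: [[0.002, 0.195, -0.981], [0.001, -0.981, -0.195], [-1.0, -0.001, -0.002]]
ft_force: [-0.6, 3.8, 5.0]
gripper_width: 0.0651
```

Request:
carry_out:
  increments:
    - [-0.01,0,0,0,0,0]
    - [-0.03,0,0,0,0,0]
    - [-0.05,0,0,0,0,0]
    - [-0.08,0,0,0,0,0]
    - [-0.11,0,0,0,0,0]
    - [-0.14,0,0,0,0,0]
    - [-0.16,0,0,0,0,0]
    - [-0.175,0,0,0,0,0]
    - [-0.18,0,0,0,0,0]
    - [-0.18,0,0,0,0,0]
    - [-0.18,0,0,0,0,0]

```text
time_s: 31.8
ee_pos: [0.5166, 0.1144, 0.2608]
eef_rot: [[0.001, 0.194, -0.981], [0.0, -0.981, -0.194], [-1.0, -0.0, -0.001]]
ft_force: [0.1, -0.1, -4.4]
gripper_width: 0.0656
```

Request:
carry_out:
  increments:
    - [0,0,0,0,0,0]
    - [0,0,0,0,0,0]
    - [0,0,0,0,0,0]
    - [0,0,0,0,0,0]
    - [0,0,0,0,0,0]

```text
time_s: 32.3
ee_pos: [0.5165, 0.1143, 0.2607]
eef_rot: [[0.001, 0.194, -0.981], [0.0, -0.981, -0.194], [-1.0, -0.0, -0.001]]
ft_force: [-0.1, 1.1, -4.2]
gripper_width: 0.0653
```

```bash
python3 -c "
from h import *
s=weigh(); t=env.read_camera('top')
go((.5165,.115,.26)); print(np.round(env.get_obs()['qvel'],3))
t=cv2.resize(t[90:280,130:530],None,fx=1.9,fy=1.9); s=cv2.resize(s[100:310,200:460],None,fx=1.1,fy=1.1)
o=np.zeros((t.shape[0]+s.shape[0],t.shape[1],3),np.uint8);o[:t.shape[0]]=t;o[t.shape[0]:,:s.shape[1]]=s
cv2.imwrite('pics/end.png',o)"
```

```text
F mean [ 0.15 -0.31 -4.59] sd [0.53 0.46 0.37] tau [-0.06  0.13  0.02]
t 32.85 p [0.5165 0.1144 0.2608] tilt [ 0.001  0.    -1.   ] q7 -1.62 F [ 0.49 -0.29 -5.2 ] w 0.0652
(0.5165, 0.115, 0.26) -> [ 0.0008 -0.0006 -0.0001] [-0.02 -0.01  0.  ]
[ 0.001  0.001 -0.     0.    -0.003 -0.     0.001]
```

View pics/end.png

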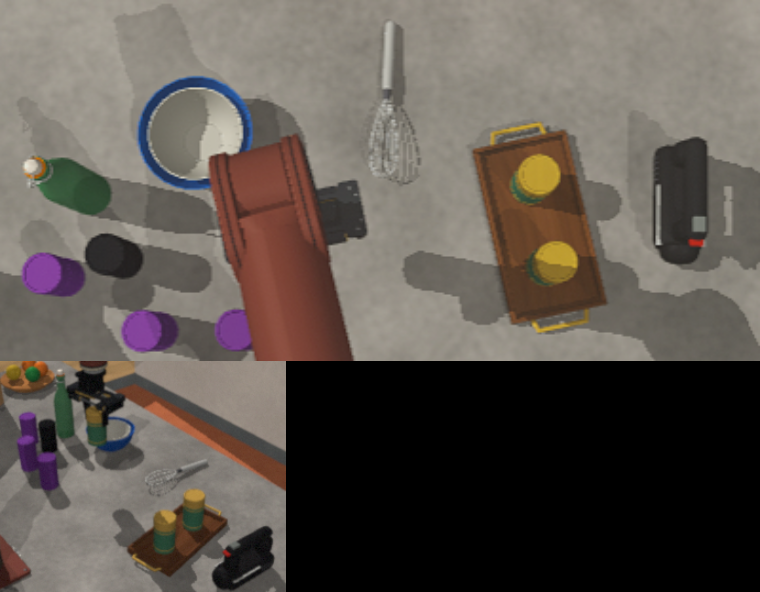

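Both light tins stand upright on the tray at (540,175) and (555,262). B is held still and upright, its foot about 0.18 m up, and the bystanders have not moved. I hand in the job.

```bash
python3 -c "
from h import *
print(env.sign_off())"
```

```text
the job is handed in; nothing more can be done
None
```

I weighed all three tins in the gripper and handed the job in at about 33 s, with the heaviest tin in the hand.

| Tin, by its starting place | Mean vertical force when lifted | Where it ended |
|---|---|---|
| C (.483, -.013) | 1.3 N | Standing on the tray, far half |
| A (.487, .292) | 1.8 N | Standing on the tray, near half |
| B (.515, .114) | 4.7 N, then 4.6 N on the second lift | Held in the gripper |

B holds the whole cake. I set it back in its place on the counter while I dealt with A, then picked it up again.

**Last checks:**
- The final pictures show both lighter tins upright inside the tray rim, and the mixer, whisk, bowls and bottle look unmoved.
- B's foot is about 18 cm above the counter, worked out from the gripper height. Its tilt is about 0.1°, the joints are at rest, and the grip opening is 65 mm.
- The force sensor has about 0.3 to 0.8 N of noise and a small offset, well under the gap between light and heavy.
- The force reading reached about 11 N as I set C down, and 5 to 6 N for A and B.
- No check failed or disagreed.

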